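# Dose the beaker and open the safety-capped disinfectant canister

## Task

Get the fogger's mix ready: push the pump on the bottle in the dosing stand all the way down over its beaker and let it spring back up, then push the disinfectant canister's safety cap down, twist it anticlockwise until it comes free, and lift it off. Finish still gripping the cap, level and steady, about a hand's breadth above the open mouth (5 to 15 cm), ready to pour; leave the beaker under the spout and do not shift the other things on the table.

Things in the scene. Friction and masses are not known exactly. Their poses are not given: they have to be found in the camera images.
- pump_top (a point): Centre of the flat top of the pump head: a white plastic button 30 mm across on the white dispenser bottle (64 mm across) that is clamped in a steel dosing stand and cannot move. The top is 206 mm above the table when up. The point's x axis points level, opposite to the spout, which reaches 62 mm from the head's axis over the beaker.
- pump (a joint): Pump head travel in m: 0 up, 0.014 fully down. A spring returns it; about 2 N starts it moving and 5 N holds it fully down.
- cap_center (a point): Centre (half-way up) of the grey ribbed safety cap on the canister: round, 58 mm across, 31 mm tall, so its top is 15.5 mm above and its lower edge 15.5 mm below this point; z up along its axis. When shut this point is 181.5 mm above the table and the canister's shoulder 26 mm below the cap's lower edge. One grasp round the rim from above serves for pushing, turning and lifting.
- mouth (a point): Centre of the lip of the canister's neck, on the cap's axis, 186 mm above the table; its axes are those of the canister.
- canister: White plastic 3 litre canister of disinfectant, full and too heavy to shift (it is fixed): body 200 x 118 x 139 mm. Origin on the table under the neck's axis; z up, x points along the body from the neck to the handle. The body reaches 55 mm to -x, 145 mm to +x and 59 mm to either side of the neck's axis; the handle arch (163 mm high at its top) lies 63 to 143 mm to +x.
- cap: The same cap, 30 g; origin at the centre of its lower edge, z up, x along the canister's x when shut (within 3 deg). A spring (7 N at rest, 12 N fully down) holds it up in its catches: so it hardly turns and cannot lift. Pushed down 5 to 7 mm (7: hard stop) and kept down it turns anticlockwise from above; after 40 to 85 deg (60 is best, stop at 88) it is free and lifts straight off.
- under_spout (a point): The point on the dosing stand's base plate (6 mm thick) below the spout, where the beaker stands.
- beaker: Clear measuring beaker, 70 mm across, 85 mm tall, loose on the stand's base plate under the spout, 70 mm from the pump's axis. Origin at its underside. Leave it there.
- rinse_bottle: Bystander: small white bottle with a plain cap, 58 mm across, 150 mm tall, standing beside the canister. Origin at its underside.
- paper_cup: Bystander: paper cup, 74 mm across, 88 mm tall, beside the dosing stand. Origin at its underside.
- goggles: Bystander: clear safety goggles with a dark frame, 156 x 76 mm and 42 mm high, lying on the table ahead of the robot. Origin at its underside.
- funnel: Bystander: grey plastic funnel standing mouth down near the middle of the table, 100 mm across, 105 mm tall. Origin at its underside.
Mind the look-alikes: they are no part of the job. Of the things like the cap, leave any that is blue; of the rest the larger one is meant. Leave any purple look-alike of the part that bears pump_top alone.

How it is judged:
By the outcome, as a careful person would: the job done as asked, in the order asked, and still so for the second after the job is handed in, while the arm keeps its last pose, push and grip.
It also fails if it takes over 51 s, if anything falls off the work surface, if the arm or the gripper's body presses on something with over 40 N, if the wrist force passes 120 N, or if a joint passes its speed limit or range.

## Robot

A 7-joint arm with a two-finger parallel gripper is mounted at the origin on the work surface. World frame = base frame: x ahead of the robot, y to its left, z up, the work surface at z = 0. Lengths are in m, angles in rad, forces in N, time in s.
With the tool pointing down it reaches from about 0.425 to 0.875 m from the base axis. Payload 4.7 kg.
Tool frame: the origin (TCP) lies on the centre line of the jaws, within the pads' length; the fingertips stand 22 mm ahead of it and the grasp point (between the pads) lies 3 mm ahead of it (ctrl.tip_extent is the distance from the TCP to the fingertips, in m); z points along the fingers, y is the line along which they close (so a half turn about z gives the same grasp; the last joint's range is limited). The gripper opens to 87 mm and grips with 3 to 60 N. Pads are 19 mm wide; open, the fingers measure 117 mm over their backs; the gripper's body (75 mm by 190 mm) begins 51 mm behind the grasp point.
Start: joints at [-1.3, 0.321, -0.07, 1.45, 0.023, 1.371, -0.057], TCP at [0.165, 0.629, 0.212] pointing down, gripper open.
Joint ranges: [-2.86, 2.86], [-0.3, 2.09], [-1.38, 1.24], [0.06, 2.45], [-1.56, 4.7], [0.09, 2.05], [-2.69, 2.69]. Speed limits (rad/s): [2.57, 2.57, 3.14, 3.14, 3.14, 3.14, 3.14].

## Interface

Orientations are given as a unit quaternion [w, x, y, z].
In Python, from station import ctrl gives the robot as it stands. The module is installed in compiled form; this text tells all that it offers.
- The arm moves only by the tool jog_arm, never from a script. Its argument "rows" is a list of rows, each a list of 2 entries, a list of its own where there are three numbers: the shift along the world's x, y, z in cm, then the turn, a rotation vector about the world's x, y, z in rad. A call has exactly 10 rows; each row shifts and turns the commanded pose from where the row before left it; what a row does not reach is not made up. A row lasts 1/10 s, in which the tool goes at most 50 mm and 8.59 degrees, less where a joint would pass 70% of its speed; a pose out of reach is approached as far as the arm can. A call is refused whole if a number of a shift passes 5 or a number of a turn 0.15, either way. A call with a gripper value outside its range is refused whole. "jaw" is the closure, from 0 (fully open) to 1 (shut), set as the call begins (left out, the last holds). The fingers move at their own pace and stop on an object; "force" is the grip in N (left out, the last holds). Time passes only in rows, so rows that do not move let the fingers close, or fill a call up. It gives the time, the measured TCP pose, the force, the opening and the grip force at its end, in the units of the state.
- ctrl.observe(): the state, without advancing time (a new reading comes with each control period).
- ctrl.capture(name): name is "scene" or "top" or "wrist"; returns a dict with "color" (400x640x3 uint8, red, green, blue), "depth" (400x640 float32, m along the optical axis (not along the pixel's ray), 0 where there is no reading), "K" (3x3 intrinsics, pixels), "R" (3x3) and "t" (3): a world point X has camera coordinates R X + t. Camera axes: x right, y down, z forward; pixel columns grow to the right and rows downward; lengths in m; the calibration is good to about 2 mm. A picture is of the moment at which its call begins.
- ctrl.finish_job(): hands the job in; it is judged then, once.
The state is a dict: "t": time; "qpos": joint angles; "qd": joint speeds; "tau": joint torques, N m; "position": TCP position; "tool_rot": TCP orientation; "contact_force": force on the tool from outside, world axes, zero at the start; "ft_torque": the same for the moment, N m; "grip_width": opening from 0.0 (shut) to 1.0 (fully open); "grasp_force": force on a finger pad.
Only numpy, scipy, OpenCV 4.12 (cv2) and the standard library are available. Lean on these libraries where they do the work, as an engineer would, in place of code of your own. Each camera call takes 0.05 s, during which the arm holds its last target. There are 200 camera calls.

## Working session

There is one attempt and no reset: what is moved stays moved. The work goes in short steps, Python scripts to look and compute and a tool call to move; the robot and the scene stay as the last step left them, time stands still between calls to the robot, and variables do not carry over. Pictures are saved under pics/ and viewed, at most 10 in all, crops included, and the job is handed in when it is done.

Besides the shell and the picture viewer there is one more tool, called after "Call:" by a JSON object that holds its "name" and its "arguments", one argument or row to a line. jog_arm: Moves the arm, as the interface text tells. Its arguments: {"type":"object","properties":{"rows":{"type":"array"},"jaw":{"type":"number"},"force":{"type":"number"}},"required":["rows"]}

```bash
mkdir -p pics
cat > h.py <<'E'
import numpy as np,cv2
from station import ctrl
def grab(n):
    c=ctrl.capture(n); K=c["K"];d=c["depth"];v,u=np.mgrid[:400,:640]
    P=np.stack([(u-K[0,2])*d/K[0,0],(v-K[1,2])*d/K[1,1],d],-1)
    W=(P-c["t"])@c["R"]; W[d==0]=np.nan
    return c,W
E
python3 - <<'E'
from h import *
for n in("scene","top"):
    c,W=grab(n); np.save(n+".npy",W); cv2.imwrite(f"pics/{n}0.png",c["color"][...,::-1]); np.save(n+"c.npy",c["color"])
s=ctrl.observe();print(s)
E
```

```text
{'t': 0.1, 'qpos': array([-1.2999269 ,  0.32174006, -0.07009279,  1.45150979,  0.02262574,
        1.37080511, -0.05686745]), 'qd': array([-4.71963555e-04, -1.75589786e-03, -8.69467437e-05, -3.08198853e-03,
       -1.62376173e-04, -2.56110576e-03, -2.58349605e-03]), 'tau': array([-3.32679947e-04, -4.92569983e+01, -4.05881815e-01, -3.13399744e+01,
       -6.41364092e-02,  3.93786735e-02,  5.77580454e-05]), 'position': array([0.16499827, 0.62819754, 0.21089839]), 'tool_rot': array([-5.04136238e-05,  1.27996453e-01,  9.91774272e-01, -8.36209175e-04]), 'contact_force': array([-0.14145721,  0.13138074,  0.49501907]), 'ft_torque': array([-0.02668338, -0.07686638, -0.02352092]), 'grasp_force': 0.0, 'grip_width': 1.001833409360054}
```

View pics/scene0.png

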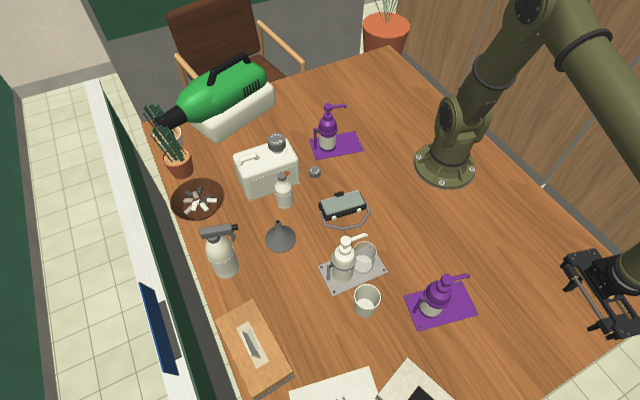

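View pics/top0.png

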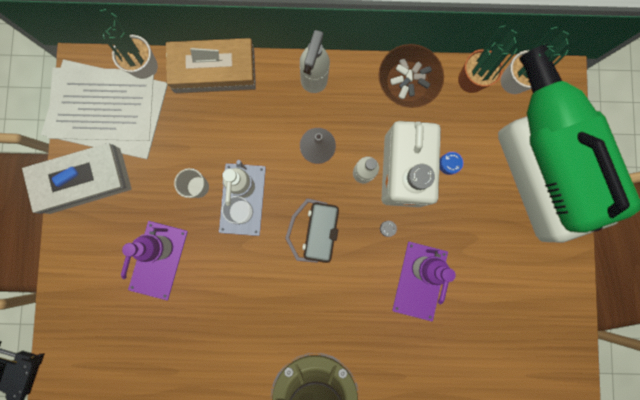

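The white pump head is at top-view pixel (232,176) with its spout pointing down to the beaker at (238,210). The canister's grey cap is at (421,177). The blue cap at (451,163), the small grey cap at (388,228) and the purple pumps are decoys.

Run:
```python
from h import *
for n in("top","scene"):
    W=np.load(n+".npy"); z=W[...,2]
    def reg(nm,box,lo,hi):
        u0,u1,v0,v1=box; w=W[v0:v1,u0:u1].reshape(-1,3); w=w[(w[:,2]>lo)&(w[:,2]<hi)]
        if len(w)<5: print(n,nm,len(w));return
        c,r=cv2.minEnclosingCircle((w[:,:2]*1000).astype(np.float32)); print(n,nm,len(w),"mean",w.mean(0).round(4),"circ",np.round(c,1),round(r,1),"min",w.min(0).round(3),"max",w.max(0).round(3)," rect",cv2.minAreaRect((w[:,:2]*1000).astype(np.float32)))
    if n=="top":
        reg("pump",(210,255,155,195),.2,.215); reg("spout",(210,262,155,225),.17,.2)
        reg("cap",(400,445,155,200),.19,.205); reg("body",(375,450,110,215),.13,.146); reg("handle",(375,450,110,165),.147,.17)
        reg("beaker",(215,262,190,235),.07,.1);reg("plate",(210,275,155,240),.003,.012);reg("stand",(200,275,145,240),.1,.25)
        reg("rinse",(345,382,150,190),.1,.17)
        reg("cup",(165,210,160,205),.06,.1)
        reg("blue",(440,465,150,178),.01,.2);reg("funnel",(295,340,120,170),.02,.2)
    else:
        reg("pump",(325,370,230,258),.2,.215); reg("cap",(262,290,128,160),.19,.205); reg("spout",(325,372,230,258),.17,.2)
W=np.load("top.npy");print((W[160:215:3,220:256:4,2]*1000).round())
s=np.load("topc.npy")[140:250,150:290];t=np.load("topc.npy")[110:220,340:480]
cv2.imwrite("pics/z.png",cv2.resize(np.hstack([s,t]),(800,314),interpolation=cv2.INTER_CUBIC)[...,::-1])
```

```text
top pump 178 mean [0.5444 0.2068 0.2048] circ [536.4 206.6] 28.4 min [0.508 0.193 0.2  ] max [0.565 0.22  0.21 ]  rect ((536.4232788085938, 206.5523223876953), (56.314002990722656, 27.144474029541016), 0.9892794489860535)
top spout 78 mean [0.5105 0.2068 0.1966] circ [519.6 202. ] 36.4 min [0.484 0.192 0.17 ] max [0.555 0.215 0.2  ]  rect ((520.8509521484375, 208.1326904296875), (19.358915328979492, 72.67277526855469), 78.14630889892578)
top cap 519 mean [ 0.5607 -0.2267  0.1965] circ [ 561.5 -227.4] 29.7 min [ 0.533 -0.255  0.19 ] max [ 0.591 -0.198  0.202]  rect ((560.9300537109375, -226.99557495117188), (55.79988098144531, 56.21002197265625), 47.53900146484375)
top body 2841 mean [ 0.6074 -0.2247  0.1379] circ [ 605.2 -229.7] 108.1 min [ 0.507 -0.288  0.13 ] max [ 0.706 -0.168  0.146]  rect ((606.3831176757812, -228.4405975341797), (115.60868072509766, 195.5789031982422), 87.26112365722656)
top handle 216 mean [ 0.6586 -0.2264  0.1588] circ [ 645.  -182.1] 74.2 min [ 0.593 -0.241  0.147] max [ 0.697 -0.128  0.166]  rect ((629.818359375, -196.1209716796875), (53.297603607177734, 14
[... 2496 characters left out ...]
. 164. 138. 131.   7.   5.]
 [  3. 206. 204. 205. 197. 144. 138. 106.   2.]
 [  5. 207. 204. 206. 194. 153. 135. 124.   7.]
 [  3. 138. 205. 199. 166. 146. 138. 121.  60.]
 [  0. 136. 200. 167. 156. 141. 136. 119.  58.]
 [ -2. 105. 203. 142. 140. 141. 126. 105.  51.]
 [ -3.   8. 200. 139. 135. 132. 116. 103.  34.]
 [ -1.   7. 201. 100. 116. 106. 106.  54.   7.]
 [  1.   7. 201.  90.  89.  52.  43.  10.   6.]
 [  1.   5. 199.  65.  46.  41.  94.   6.   6.]
 [ -2.  89. 198.  30.  12.  12.  12.  55.   7.]
 [  5.  85. 191.  10.  10.   9.  10.  91.   7.]
 [ -2.  74.  34.  13.  10.  12.  11.  89.  24.]
 [ -3.  73.  33.   9.  10.   8.  10.  92.  31.]
 [  2.  86.  37.  12.  10.  12.   8.  94.  20.]]
```

View pics/z.png

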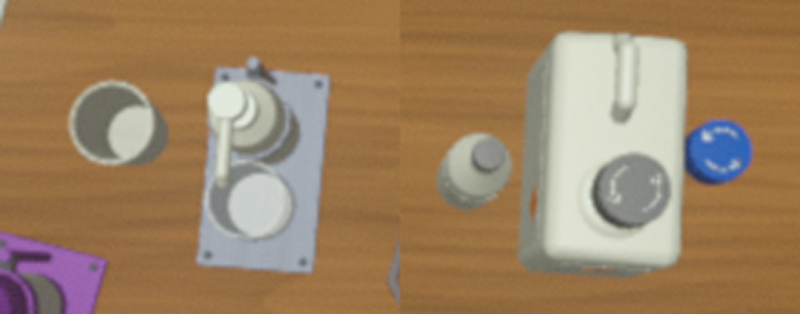

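Call:
{"name": "jog_arm", "arguments": {
  "rows": [
    [[0,0,4],[0,0,0]],
    [[0,0,4],[0,0,0]],
    [[2.4,-2.6,0],[0,0,-0.12]],
    [[2.4,-2.6,0],[0,0,-0.12]],
    [[2.4,-2.6,0],[0,0,-0.12]],
    [[2.4,-2.6,0],[0,0,-0.12]],
    [[2.4,-2.6,0],[0,0,-0.13]],
    [[2.4,-2.6,0],[0,0,0]],
    [[2.4,-2.6,0],[0,0,0]],
    [[2.4,-2.6,0],[0,0,0]]
  ],
  "jaw": 1,
  "force": 10
}}

```text
t: 1.1
position: [0.3578, 0.4193, 0.2915]
tool_rot: [-0.0, 0.42, 0.908, -0.0]
contact_force: [0.4, 0.9, -1.5]
grip_width: 0.169
grasp_force: 0.0
```

Call:
{"name": "jog_arm", "arguments": {
  "rows": [
    [[2.4,-2.6,0],[0,0,0]],
    [[2.4,-2.6,0],[0,0,0]],
    [[2.4,-2.6,0],[0,0,0]],
    [[2.4,-2.6,0],[0,0,0]],
    [[2.4,-2.6,0],[0,0,0]],
    [[2.4,-2.6,0],[0,0,0]],
    [[2.4,-2.6,0],[0,0,0]],
    [[1.7,-2.0,0],[0,0,0]],
    [[0,0,0],[0,0,0]],
    [[0,0,0],[0,0,0]]
  ]
}}

```text
t: 2.1
position: [0.542, 0.2184, 0.2913]
tool_rot: [-0.0, 0.421, 0.907, -0.0]
contact_force: [0.3, -0.2, 1.0]
grip_width: 0.002
grasp_force: 0.0
```

Call:
{"name": "jog_arm", "arguments": {
  "rows": [
    [[0.8,-1.1,0],[0,0,0]],
    [[0,0,-2],[0,0,0]],
    [[0,0,-2],[0,0,0]],
    [[0,0,-1.5],[0,0,0]],
    [[0,0,-0.3],[0,0,0]],
    [[0,0,-0.2],[0,0,0]],
    [[0,0,-0.2],[0,0,0]],
    [[0,0,-0.2],[0,0,0]],
    [[0,0,-0.2],[0,0,0]],
    [[0,0,0],[0,0,0]]
  ]
}}

```text
t: 3.1
position: [0.5501, 0.2077, 0.2259]
tool_rot: [0.0, 0.42, 0.908, 0.0]
contact_force: [-0.4, 0.8, 0.1]
grip_width: 0.004
grasp_force: 0.0
```

Run:
```python
from h import *
c,_=grab("top");d,_=grab("scene")
a=cv2.resize(c["color"][140:240,170:290],(400,333),interpolation=cv2.INTER_CUBIC);b=cv2.resize(d["color"][200:300,290:410],(400,333),interpolation=cv2.INTER_CUBIC)
cv2.imwrite("pics/press.png",np.hstack([a,b])[...,::-1])
```

```text
(no output)
```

View pics/press.png

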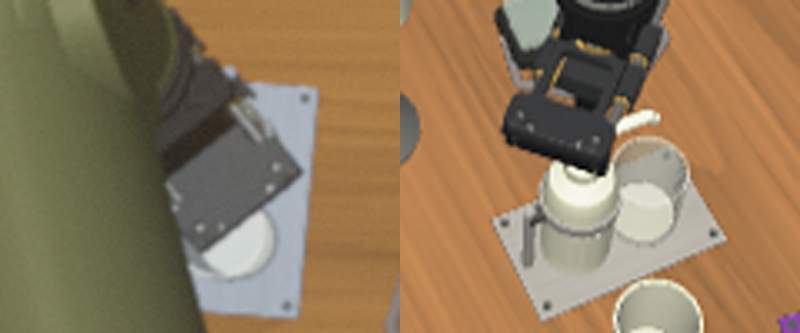

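The gripper is over the pump head; the spout and the undisturbed beaker show at (640,120) and (650,190) in the right half. I'll press on.

Call:
{"name": "jog_arm", "arguments": {
  "rows": [
    [[0,0,-0.2],[0,0,0]],
    [[0,0,-0.2],[0,0,0]],
    [[0,0,-0.2],[0,0,0]],
    [[0,0,-0.2],[0,0,0]],
    [[0,0,-0.2],[0,0,0]],
    [[0,0,-0.2],[0,0,0]],
    [[0,0,0],[0,0,0]],
    [[0,0,0],[0,0,0]],
    [[0,0,0],[0,0,0]],
    [[0,0,0],[0,0,0]]
  ]
}}

```text
t: 4.2
position: [0.5502, 0.2077, 0.214]
tool_rot: [0.0, 0.42, 0.908, 0.0]
contact_force: [1.0, -0.5, 0.3]
grip_width: 0.002
grasp_force: 0.0
```

Run:
```python
from h import *
print(ctrl.tip_extent, ctrl.observe()["contact_force"])
d,W=grab("scene");w,_=grab("wrist")
b=cv2.resize(d["color"][215:295,310:400],(450,400),interpolation=cv2.INTER_CUBIC)
cv2.imwrite("pics/press2.png",np.hstack([b,cv2.resize(w["color"],(350,219)).repeat(1,0) if 0 else cv2.copyMakeBorder(cv2.resize(w["color"],(350,219)),0,181,0,0,cv2.BORDER_CONSTANT)])[...,::-1])
```

```text
0.022 [ 1.02728434 -0.50883468  0.25445363]
```

View pics/press2.png

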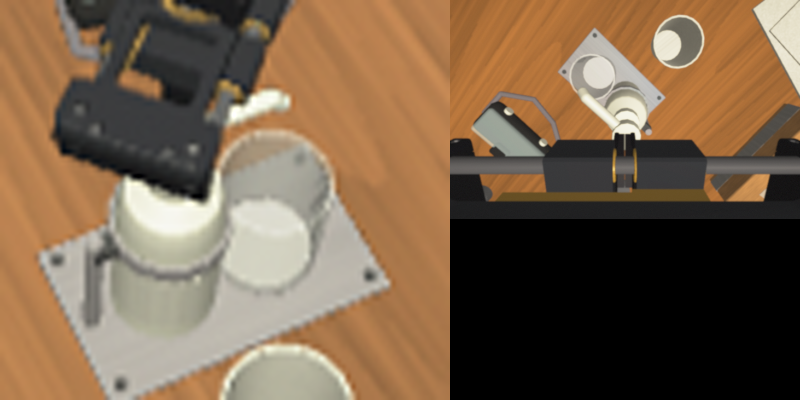

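The wrist view shows the fingertips at the edge of the pump head (625,130). I'll measure the head from this view.

Run:
```python
from h import *
print(ctrl.observe()["contact_force"])
for n in("wrist","scene"):
    c,W=grab(n); w=W.reshape(-1,3); col=c["color"].reshape(-1,3).astype(int)
    m=(abs(w[:,0]-.54)<.06)&(abs(w[:,1]-.207)<.05)&(w[:,2]>.165)&(w[:,2]<.225)&(col.min(1)>130)
    p=w[m];print(n,len(p),p.min(0),p.max(0)); 
    for lo in np.arange(.165,.225,.005):
        q=p[(p[:,2]>lo)&(p[:,2]<lo+.005)]
        if len(q): print(round(lo,3),len(q),q.min(0)[:2].round(3),q.max(0)[:2].round(3))
c,W=grab("wrist");cv2.imwrite("pics/w.png",cv2.resize(c["color"][130:330,220:420],(600,600),interpolation=cv2.INTER_CUBIC)[...,::-1])
```

```text
[-0.0668936   0.17719688  0.56748892]
wrist 3419 [0.48584472 0.19603787 0.16501252] [0.56705798 0.22318312 0.22485868]
0.165 604 [0.537 0.205] [0.567 0.223]
0.185 19 [0.486 0.209] [0.494 0.216]
0.19 177 [0.486 0.207] [0.562 0.222]
0.195 644 [0.49  0.202] [0.56  0.222]
0.2 1165 [0.494 0.196] [0.564 0.222]
0.205 809 [0.538 0.196] [0.565 0.222]
0.22 1 [0.539 0.212] [0.539 0.212]
scene 44 [0.4869816  0.20749288 0.18966244] [0.52596293 0.21527118 0.20387309]
0.185 1 [0.491 0.215] [0.491 0.215]
0.19 8 [0.487 0.211] [0.512 0.214]
0.195 23 [0.492 0.208] [0.526 0.215]
0.2 12 [0.497 0.207] [0.52  0.214]
```

View pics/w.png

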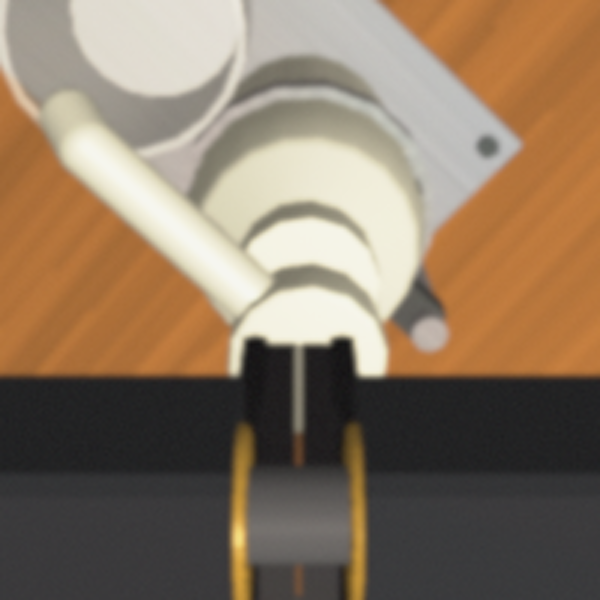

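Run:
```python
from h import *
c,W=grab("wrist");np.set_printoptions(suppress=True,precision=3)
for (u,v) in [(304,246),(304,250),(304,254),(333,246),(333,250),(333,254),(310,248),(327,250),(310,262),(320,232),(320,240),(345,240),(300,240),(318,225)]: print(u,v,W[v,u],c["color"][v,u])
print(-c["R"].T@c["t"],c["R"],ctrl.observe()["position"])
```

```text
304 246 [0.538 0.211 0.231] [23 21 22]
304 250 [0.538 0.211 0.235] [25 23 23]
304 254 [0.538 0.211 0.24 ] [24 22 25]
333 246 [0.548 0.22  0.23 ] [23 22 23]
333 250 [0.548 0.22  0.237] [24 22 23]
333 254 [0.548 0.22  0.24 ] [24 22 25]
310 248 [0.541 0.212 0.229] [30 28 29]
327 250 [0.547 0.217 0.231] [31 29 29]
310 262 [0.541 0.212 0.245] [33 31 32]
320 232 [0.545 0.214 0.206] [245 243 231]
320 240 [0.548 0.211 0.205] [244 243 228]
345 240 [0.558 0.22  0.207] [240 237 218]
300 240 [0.54  0.204 0.206] [234 230 207]
318 225 [0.542 0.216 0.204] [164 158 138]
[0.5   0.266 0.387] [[ 0.762  0.647  0.001]
 [ 0.621 -0.732  0.281]
 [ 0.182 -0.214 -0.96 ]] [0.55  0.208 0.214]
```

The fingertips measure about z 0.227 when shut, so they are still above the head. I'll go on down while watching the force.

Call:
{"name": "jog_arm", "arguments": {
  "rows": [
    [[0,0,-0.2],[0,0,0]],
    [[0,0,-0.2],[0,0,0]],
    [[0,0,-0.2],[0,0,0]],
    [[0,0,-0.2],[0,0,0]],
    [[0,0,-0.2],[0,0,0]],
    [[0,0,-0.2],[0,0,0]],
    [[0,0,-0.2],[0,0,0]],
    [[0,0,0],[0,0,0]],
    [[0,0,0],[0,0,0]],
    [[0,0,0],[0,0,0]]
  ]
}}

```text
t: 5.5
position: [0.5502, 0.2077, 0.2]
tool_rot: [0.0, 0.42, 0.908, 0.0]
contact_force: [0.6, -0.1, 0.5]
grip_width: 0.004
grasp_force: 0.0
```

```bash
cat > hd.py <<'E'
from h import *
c,W=grab("wrist");w=W.reshape(-1,3);col=c["color"].reshape(-1,3).astype(int)
m=(abs(w[:,0]-.55)<.02)&(abs(w[:,1]-.207)<.02)&(w[:,2]>.172)&(w[:,2]<.225)&(col.min(1)>150)
print("head z pct",np.percentile(w[m,2],[50,80,95]).round(4),m.sum())
d=(col.max(1)<45)&(abs(w[:,0]-.55)<.03)&(abs(w[:,1]-.207)<.03)
print("finger low z",np.percentile(w[d,2],[0,1,3,10]).round(4),d.sum())
s=ctrl.observe();print(s["contact_force"],s["position"],s["t"])
E
python3 hd.py
```

```text
head z pct [0.2044 0.2063 0.207 ] 781
finger low z [0.2131 0.2168 0.2223 0.2383] 7156
[-0.72296708  0.46999606  0.02270594] [0.55019605 0.20774524 0.20002522] 5.55
```

Call:
{"name": "jog_arm", "arguments": {
  "rows": [
    [[0,0,-0.2],[0,0,0]],
    [[0,0,-0.2],[0,0,0]],
    [[0,0,-0.2],[0,0,0]],
    [[0,0,-0.2],[0,0,0]],
    [[0,0,-0.2],[0,0,0]],
    [[0,0,-0.2],[0,0,0]],
    [[0,0,0],[0,0,0]],
    [[0,0,0],[0,0,0]],
    [[0,0,0],[0,0,0]],
    [[0,0,0],[0,0,0]]
  ]
}}

```text
t: 6.55
position: [0.5502, 0.2077, 0.188]
tool_rot: [0.0, 0.42, 0.908, 0.0]
contact_force: [-0.1, -0.1, 3.0]
grip_width: 0.007
grasp_force: 1.7
```

```bash
python3 hd.py
```

```text
head z pct [0.1946 0.1982 0.1991] 650
finger low z [0.201  0.2049 0.2104 0.2263] 7142
[-0.73648094 -0.15606841  2.28013092] [0.55018443 0.20770125 0.18801081] 6.6
```

Call:
{"name": "jog_arm", "arguments": {
  "rows": [
    [[0,0,-0.2],[0,0,0]],
    [[0,0,-0.2],[0,0,0]],
    [[0,0,-0.1],[0,0,0]],
    [[0,0,-0.1],[0,0,0]],
    [[0,0,-0.1],[0,0,0]],
    [[0,0,0],[0,0,0]],
    [[0,0,0],[0,0,0]],
    [[0,0,0],[0,0,0]],
    [[0,0,0],[0,0,0]],
    [[0,0,0],[0,0,0]]
  ]
}}

```text
t: 7.6
position: [0.5502, 0.2077, 0.1817]
tool_rot: [0.0, 0.42, 0.908, 0.0]
contact_force: [-2.3, -1.0, 7.7]
grip_width: 0.004
grasp_force: 4.0
```

```bash
python3 hd.py
```

```text
head z pct [0.1882 0.192  0.1928] 651
finger low z [0.1942 0.1987 0.2041 0.2201] 7165
[-2.42117191 -1.29930298  8.44535584] [0.55022489 0.20771642 0.18176242] 7.65
```

Head travel is 14 mm and the force has risen to 8 N, so the stop is reached. I'll push slightly more to be sure, then release.

Call:
{"name": "jog_arm", "arguments": {
  "rows": [
    [[0,0,-0.1],[0,0,0]],
    [[0,0,-0.1],[0,0,0]],
    [[0,0,0],[0,0,0]],
    [[0,0,0],[0,0,0]],
    [[0,0,0.5],[0,0,0]],
    [[0,0,1],[0,0,0]],
    [[0,0,1],[0,0,0]],
    [[0,0,2],[0,0,0]],
    [[0,0,0],[0,0,0]],
    [[0,0,0],[0,0,0]]
  ]
}}

```text
t: 8.65
position: [0.5501, 0.2076, 0.2236]
tool_rot: [0.0, 0.42, 0.908, -0.0]
contact_force: [-0.7, -0.3, 0.1]
grip_width: 0.006
grasp_force: 0.0
```

```bash
python3 hd.py
```

```text
head z pct [0.206  0.2067 0.2073] 1354
finger low z [0.2353 0.2407 0.2461 0.262 ] 7150
[ 0.17423672 -0.47664824 -0.44077578] [0.54967834 0.20755531 0.22289324] 8.7
```

Call:
{"name": "jog_arm", "arguments": {
  "rows": [
    [[0,0,3.5],[0,0,0]],
    [[0,0,3.5],[0,0,0]],
    [[0.1,-3,0],[0,0,0]],
    [[0.1,-3,0],[0,0,0]],
    [[0.1,-3,0],[0,0,0]],
    [[0.1,-3,0],[0,0,0]],
    [[0.1,-3,0],[0,0,0]],
    [[0.1,-3,0],[0,0,0]],
    [[0.1,-3,0],[0,0,0]],
    [[0.1,-3,0],[0,0,0]]
  ],
  "jaw": 0
}}

```text
t: 9.7
position: [0.5574, -0.0334, 0.2925]
tool_rot: [-0.001, 0.42, 0.908, -0.0]
contact_force: [0.4, -0.4, 0.8]
grip_width: 0.834
grasp_force: 0.0
```

Call:
{"name": "jog_arm", "arguments": {
  "rows": [
    [[0.1,-3,0],[0,0,0]],
    [[0.1,-3,0],[0,0,0]],
    [[0.1,-3,0],[0,0,0]],
    [[0,-3,0],[0,0,0]],
    [[0,-3,0],[0,0,0]],
    [[0,-3,0],[0,0,0]],
    [[0,-1.5,0],[0,0,0]],
    [[0,0,0],[0,0,0]],
    [[0,0,0],[0,0,0]],
    [[0,0,0],[0,0,0]]
  ]
}}

```text
t: 10.7
position: [0.5614, -0.2254, 0.2933]
tool_rot: [-0.001, 0.419, 0.908, 0.0]
contact_force: [-0.8, -0.0, -0.6]
grip_width: 0.999
grasp_force: 0.0
```

Run:
```python
from h import *
c,W=grab("wrist");cv2.imwrite("pics/wc.png",c["color"][...,::-1]);w=W.reshape(-1,3)
s=ctrl.observe();print(s["position"],s["tool_rot"],s["qpos"],s["grip_width"])
m=(w[:,2]>.193)&(w[:,2]<.2)&(np.hypot(w[:,0]-.5612,w[:,1]+.2275)<.045);q=w[m]
print(m.sum(),q.mean(0),cv2.minEnclosingCircle((q[:,:2]*1000).astype(np.float32)))
```

```text
[ 0.56149849 -0.22539475  0.2934556 ] [-4.12711545e-04  4.18778288e-01  9.08088343e-01  3.69524278e-04] [-0.24746699  0.2306643   0.71036386  1.46096462 -0.15068882  1.50602127
  1.16620676] 1.0028486306990696
4015 [ 0.56277012 -0.22682643  0.19733453] ((563.4798583984375, -227.95663452148438), 29.440345764160156)
```

View pics/wc.png

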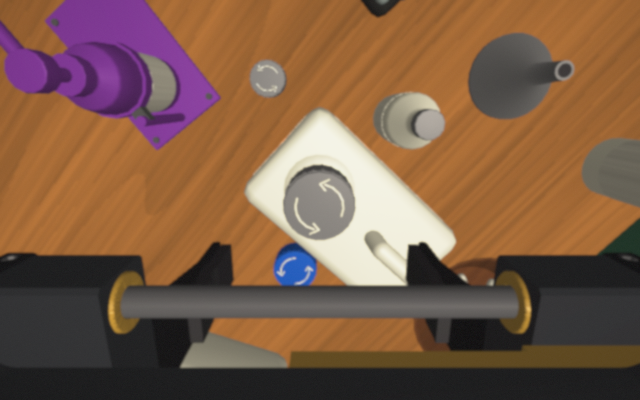

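The wrist view shows the cap at (319,202) between the open fingers, whose tips are at (225,245) and (415,245). I'll check the fingertip height in the open state, since the shut tips sat higher than nominal.

Run:
```python
from h import *
c,W=grab("wrist");np.set_printoptions(suppress=True,precision=3)
p=ctrl.observe()["position"];print(p)
for (u,v) in [(222,246),(226,250),(228,262),(226,275),(215,255),(205,275),(222,285),(414,250),(412,262),(195,300)]: 
  w=W[v,u]-p; a=np.deg2rad(40.5); print(u,v,"jaw",w[0]*np.cos(a)+w[1]*np.sin(a),"perp",-w[0]*np.sin(a)+w[1]*np.cos(a),"dz",w[2],c["color"][v,u])
```

```text
[ 0.562 -0.226  0.294]
222 246 jaw -0.04725369393441228 perp 0.009362758002697237 dz 0.013228591107180832 [38 31 30]
226 250 jaw -0.043959794206039245 perp 0.009560042680583705 dz 0.018534308496592877 [31 29 30]
228 262 jaw -0.04342415723573761 perp 0.003439151869511936 dz 0.01867569017768389 [35 32 33]
226 275 jaw -0.04350773663369946 perp -0.0009443563409588449 dz 0.023419285005424395 [34 32 31]
215 255 jaw -0.04801148099178385 perp 0.008909311507643753 dz 0.022769866230170077 [27 25 25]
205 275 jaw -0.0466244842574768 perp 0.008816441196495526 dz 0.04223753605999808 [30 28 28]
222 285 jaw -0.02481833972899062 perp 0.031869435249287925 dz 0.09215023686749924 [44 44 43]
414 250 jaw 0.04467650225807983 perp 0.009637925077310212 dz 0.018845412626758096 [31 29 29]
412 262 jaw 0.043643104633062466 perp 0.004356939305756598 dz 0.02073525913175661 [27 26 25]
195 300 jaw -0.030080666235034786 perp 0.030684151879940988 dz 0.09730409926906791 [95 92 90]
```

Tips sit 12 mm above the reported TCP when open too, consistent with where the head made contact. So TCP z of about 0.153 puts them at the cap's lower edge.

Call:
{"name": "jog_arm", "arguments": {
  "rows": [
    [[0,-0.2,-2],[0,0,0]],
    [[0,0,-2],[0,0,0]],
    [[0,0,-2],[0,0,0]],
    [[0,0,-2],[0,0,0]],
    [[0,0,-2],[0,0,0]],
    [[0,0,-2],[0,0,0]],
    [[0,0,-1],[0,0,0]],
    [[0,0,-1],[0,0,0]],
    [[0,0,0],[0,0,0]],
    [[0,0,0],[0,0,0]]
  ]
}}

```text
t: 11.8
position: [0.5615, -0.2294, 0.1545]
tool_rot: [0.0, 0.42, 0.908, 0.0]
contact_force: [0.4, -0.4, 0.5]
grip_width: 1.004
grasp_force: 0.0
```

Call:
{"name": "jog_arm", "arguments": {
  "rows": [
    [[0,0,0],[0,0,0]],
    [[0,0,0],[0,0,0]],
    [[0,0,0],[0,0,0]],
    [[0,0,0],[0,0,0]],
    [[0,0,0],[0,0,0]],
    [[0,0,0],[0,0,0]],
    [[0,0,0],[0,0,0]],
    [[0,0,0],[0,0,0]],
    [[0,0,0],[0,0,0]],
    [[0,0,0],[0,0,0]]
  ],
  "jaw": 1,
  "force": 40
}}

```text
t: 12.8
position: [0.5632, -0.2278, 0.1542]
tool_rot: [0.001, 0.419, 0.908, 0.001]
contact_force: [4.8, 2.1, -1.5]
grip_width: 0.662
grasp_force: 40.0
```

Run:
```python
from h import *
s=ctrl.observe();print({k:np.round(s[k],3) for k in("position","tool_rot","contact_force","ft_torque","qpos","grip_width")})
c,W=grab("wrist");cv2.imwrite("pics/g.png",c["color"][130:330,160:480][...,::-1].repeat(2,0).repeat(2,1))
```

```text
{'position': array([ 0.563, -0.228,  0.154]), 'tool_rot': array([0.001, 0.419, 0.908, 0.001]), 'contact_force': array([ 4.815,  2.062, -1.496]), 'ft_torque': array([ 0.351, -0.963, -0.06 ]), 'qpos': array([-0.227,  0.306,  0.689,  1.663, -0.206,  1.243,  1.211]), 'grip_width': np.float64(0.662)}
```

View pics/g.png

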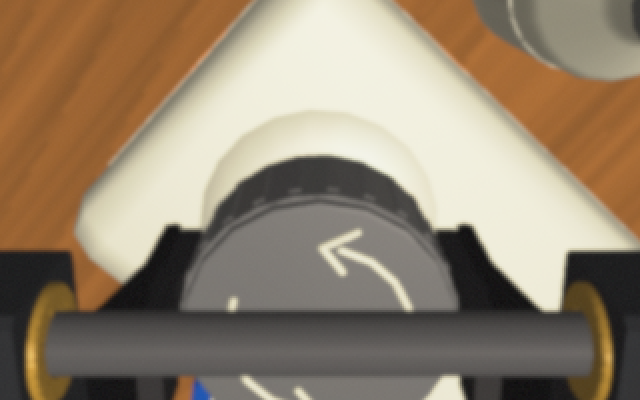

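The cap is held between the pads at an opening of 57.6 mm, with the arrow ring visible. Now I'll push down.

Call:
{"name": "jog_arm", "arguments": {
  "rows": [
    [[0.15,0.15,0],[0,0,0]],
    [[0,0,-0.1],[0,0,0]],
    [[0,0,-0.1],[0,0,0]],
    [[0,0,-0.1],[0,0,0]],
    [[0,0,-0.1],[0,0,0]],
    [[0,0,-0.1],[0,0,0]],
    [[0,0,-0.1],[0,0,0]],
    [[0,0,-0.1],[0,0,0]],
    [[0,0,0],[0,0,0]],
    [[0,0,0],[0,0,0]]
  ]
}}

```text
t: 13.85
position: [0.5632, -0.2278, 0.149]
tool_rot: [0.001, 0.42, 0.908, 0.001]
contact_force: [-1.1, 2.2, 9.6]
grip_width: 0.654
grasp_force: 40.0
```

Call:
{"name": "jog_arm", "arguments": {
  "rows": [
    [[0,0,-0.1],[0,0,0]],
    [[0,0,-0.1],[0,0,0]],
    [[0,0,0],[0,0,0]],
    [[0,0,0],[0,0,0.1]],
    [[0,0,0],[0,0,0.1]],
    [[0,0,0],[0,0,0.1]],
    [[0,0,0],[0,0,0.1]],
    [[0,0,0],[0,0,0]],
    [[0,0,0],[0,0,0]],
    [[0,0,0],[0,0,0]]
  ]
}}

```text
t: 14.85
position: [0.5639, -0.2281, 0.1476]
tool_rot: [0.002, 0.231, 0.973, 0.0]
contact_force: [0.8, 2.5, 11.3]
grip_width: 0.656
grasp_force: 40.0
```

```bash
cat > o.py <<'E'
from h import *
from scipy.spatial.transform import Rotation as R
s=ctrl.observe();q=s["tool_rot"];M=R.from_quat([*q[1:],q[0]]).as_matrix()
print({k:np.round(s[k],4).tolist() for k in("t","position","contact_force","ft_torque","qpos","grip_width")},"jaw deg",np.degrees(np.arctan2(M[1,1],M[0,1])),"tilt",np.degrees(np.arccos(-M[2,2])))
E
python3 o.py
```

```text
{'t': 14.85, 'position': [0.5639, -0.2281, 0.1476], 'contact_force': [0.8438, 2.5098, 11.3144], 'ft_torque': [0.3987, 0.149, 0.1389], 'qpos': [-0.1756, 0.3025, 0.6241, 1.6679, -0.1875, 1.228, 1.5941], 'grip_width': 0.6558} jaw deg 63.2794899045769 tilt 0.2052361927384618
```

Call:
{"name": "jog_arm", "arguments": {
  "rows": [
    [[0,0,0],[0,0,0.1]],
    [[0,0,0],[0,0,0.1]],
    [[0,0,0],[0,0,0.1]],
    [[0,0,0],[0,0,0.1]],
    [[0,0,0],[0,0,0.1]],
    [[0,0,0],[0,0,0.1]],
    [[0,0,0],[0,0,0.08]],
    [[0,0,0],[0,0,0]],
    [[0,0,0],[0,0,0]],
    [[0,0,0],[0,0,0]]
  ]
}}

```text
t: 15.85
position: [0.564, -0.228, 0.1477]
tool_rot: [0.002, -0.107, 0.994, -0.0]
contact_force: [0.9, 1.3, 11.0]
grip_width: 0.662
grasp_force: 40.0
```

```bash
python3 o.py
python3 - <<'E'
from h import *
c,W=grab("wrist");cv2.imwrite("pics/g2.png",c["color"][130:330,160:480][...,::-1].repeat(2,0).repeat(2,1))
E
```

```text
{'t': 15.85, 'position': [0.564, -0.228, 0.1477], 'contact_force': [0.8549, 1.2601, 11.0007], 'ft_torque': [0.4722, 0.1493, 0.1397], 'qpos': [-0.0947, 0.2889, 0.5229, 1.6651, -0.1534, 1.2248, 2.2465], 'grip_width': 0.6616} jaw deg 102.24141068302549 tilt 0.21530367682889995
```

View pics/g2.png

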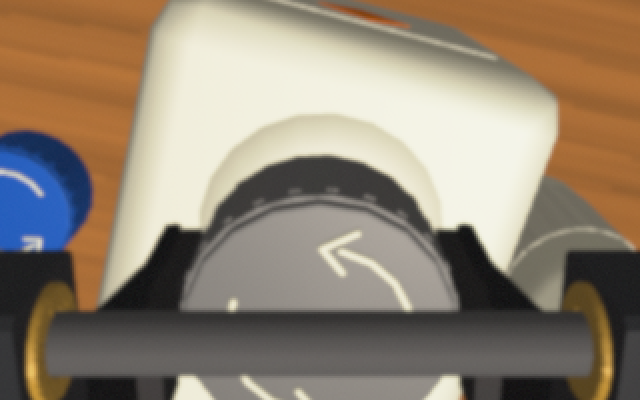

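The arrow kept its place in the gripper view, so the cap turned 62° with the gripper. Now I'll lift.

Call:
{"name": "jog_arm", "arguments": {
  "rows": [
    [[0,0,0.3],[0,0,0]],
    [[0,0,0.3],[0,0,0]],
    [[0,0,0.3],[0,0,0]],
    [[0,0,0.3],[0,0,0]],
    [[0,0,0.3],[0,0,0]],
    [[0,0,0.3],[0,0,0]],
    [[0,0,0.3],[0,0,0]],
    [[0,0,0.3],[0,0,0]],
    [[0,0,0],[0,0,0]],
    [[0,0,0],[0,0,0]]
  ]
}}

```text
t: 16.9
position: [0.5622, -0.228, 0.1688]
tool_rot: [-0.0, -0.106, 0.994, 0.0]
contact_force: [0.2, -0.2, -0.4]
grip_width: 0.663
grasp_force: 40.0
```

No pulling force, so the cap is free. I'll lift the rest of the way.

Call:
{"name": "jog_arm", "arguments": {
  "rows": [
    [[0,0,0.8],[0,0,0]],
    [[0,0,1.2],[0,0,0]],
    [[0,0,1.5],[0,0,0]],
    [[0,0,1.5],[0,0,0]],
    [[0,0,1.5],[0,0,0]],
    [[0,0,1.2],[0,0,0]],
    [[0,0,1.0],[0,0,0]],
    [[0,0,0.8],[0,0,0]],
    [[0,0,0.4],[0,0,0]],
    [[0,0,0],[0,0,0]]
  ]
}}

```text
t: 17.9
position: [0.5628, -0.2279, 0.2683]
tool_rot: [0.0, -0.106, 0.994, -0.0]
contact_force: [-0.2, -0.4, -0.6]
grip_width: 0.664
grasp_force: 40.0
```

Call:
{"name": "jog_arm", "arguments": {
  "rows": [
    [[0,0,0],[0,0,0]],
    [[0,0,0],[0,0,0]],
    [[0,0,0],[0,0,0]],
    [[0,0,0],[0,0,0]],
    [[0,0,0],[0,0,0]],
    [[0,0,0],[0,0,0]],
    [[0,0,0],[0,0,0]],
    [[0,0,0],[0,0,0]],
    [[0,0,0],[0,0,0]],
    [[0,0,0],[0,0,0]]
  ]
}}

```text
t: 18.9
position: [0.5626, -0.2278, 0.2679]
tool_rot: [-0.0, -0.106, 0.994, 0.0]
contact_force: [-0.1, 0.1, 0.5]
grip_width: 0.661
grasp_force: 40.0
```

```bash
python3 o.py
python3 - <<'E'
from h import *
c,W=grab("scene");d,V=grab("wrist")
w=V.reshape(-1,3);col=d["color"].reshape(-1,3).astype(int);m=(np.hypot(w[:,0]-.562,w[:,1]+.228)<.031)&(w[:,2]>.24)&(w[:,2]<.33)&(col.min(1)>80)
print("cap top z",np.percentile(w[m,2],[5,50,95]))
cv2.imwrite("pics/end.png",np.hstack([cv2.resize(c["color"][100:350,180:480],(480,400)),d["color"][:,160:480]])[...,::-1])
E
```

```text
{'t': 18.9, 'position': [0.5626, -0.2278, 0.2679], 'contact_force': [-0.0894, 0.0975, 0.514], 'ft_torque': [-0.0003, 0.0351, 0.0202], 'qpos': [-0.1078, 0.2225, 0.5376, 1.4962, -0.1141, 1.4542, 2.2163], 'grip_width': 0.6613} jaw deg 102.21591375191137 tilt 0.004663581130427326
cap top z [0.30761334 0.3110989  0.31217767]
```

View pics/end.png

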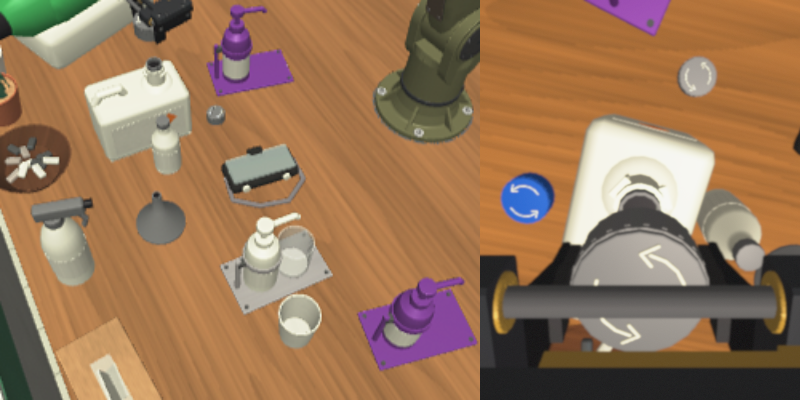

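The mouth is open at (155,72), the cap is held level about 9.5 cm above it, and the pump is up with the beaker and bystanders in place. Handing in.

```bash
python3 -c "
from station import ctrl
print(ctrl.finish_job())"
```

```text
the job is handed in; nothing more can be done
None
```

I pressed the pump fully (about 14 mm) and it sprang back, then pushed, twisted (about 62°) and lifted off the cap; it is held level about 9.5 cm above the open mouth, and the job was handed in at about 19 s with no verdict returned.

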